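# Close the hand press on a screen frame and hold the knob down

## Robot

A 7-joint arm with a two-finger parallel gripper is mounted at the origin on the work surface. World frame = base frame: x ahead of the robot, y to its left, z up, the work surface at z = 0. Lengths are in m, angles in rad, forces in N, time in s.
With the tool pointing down it reaches from about 0.4 to 0.9 m from the base axis. Payload 5.5 kg.
Tool frame: the origin (TCP) lies midway between the tips of the shut fingers; the grasp point (between the pads) lies 19 mm behind it (manip.grip_depth is the distance from the TCP to the grasp point, in m); z points along the fingers, x is the direction in which the jaws open and shut, and the axes are right-handed (so a half turn about z gives the same grasp; the last joint's range is limited). The gripper opens to 92 mm and grips with 3 to 60 N. Pads are 19 mm wide; open, the fingers measure 130 mm over their backs; the gripper's body (75 mm by 190 mm) begins 47 mm behind the grasp point.
Start: joints at [1.452, 0.501, -0.427, 1.55, 0.221, 1.138, -0.21], TCP at [0.242, -0.603, 0.227] pointing down, gripper open.
Joint ranges: [-2.88, 2.88], [-0.31, 2.03], [-1.54, 1.56], [0.2, 2.42], [-1.41, 4.55], [0.19, 2.02], [-2.57, 2.57]. Speed limits (rad/s): [2.57, 2.57, 3.14, 3.14, 3.14, 3.14, 3.14].

## Interface

Orientations are given as a unit quaternion [x, y, z, w].
In Python, from bench import manip, effector, viewer gives the robot as it stands. Calls block until the motion is done:
- manip.move_pose(position, orientation): joint-space move of the TCP to a pose.
- manip.servo_line(position, ori=None, vel=0.15): straight line of the TCP; ori=None keeps the orientation; vel is the mean speed in m/s.
- manip.movej(angles): joint-space move.
- effector.open_jaws() and effector.close(f_grip=None): open the fingers fully, or close them until they stop; f_grip is the grip in N (None keeps the last).
- manip.sleep(seconds).
- manip.solve_ik(position, orientation): joint angles nearest the present ones, or None.
- viewer.get_image(name): name is "scene" or "side" or "wrist"; returns the picture (400x640x3 uint8, red, green, blue); there is no depth.
- viewer.get_calibration(name): a dict with "vfov" (degrees; the focal length in pixels is half the picture's height over the tangent of half this angle, whatever the lens; pixels are square), "cx", "cy" (the principal point, pixels), "dist_coeffs" ([k1, k2, p1, p2, k3] as OpenCV has them; the pictures are not rectified), "eye" and "attitude" of the camera in the world. Camera axes: x right, y down, z forward; pixel columns grow to the right and rows downward; lengths in m; the calibration is good to about 2 mm. A picture is of the moment at which its call begins: read the wrist's pose just before it. get_calibration takes no time and is no camera call; for the wrist camera it gives the pose at the moment of the call.
A pose or a line that the arm cannot do raises manip.PlanningError and nothing moves.
- manip.hand_in(): hands the job in, once; it reports no verdict.
Readings, each from a call of its own:
- manip.current_clock(): time.
- manip.current_q(): joint angles.
- manip.current_joint_velocities(): joint speeds.
- manip.current_tau(): joint torques, N m.
- manip.current_tool_pos(): TCP position.
- manip.current_tcp_rot(): TCP orientation.
- manip.current_force(): force on the tool from outside, world axes, zero at the start.
- manip.current_wrist_torque(): the same for the moment, N m.
- manip.current_finger_gap(): finger opening in m.
Only numpy, scipy, OpenCV 4.12 (cv2) and the standard library are available. Lean on these libraries where they do the work, as an engineer would, in place of code of your own. Each camera call takes 0.05 s, during which the arm holds its last target.

## Task

A screen frame lies in the pulled-out tray of the hand press. Push the tray fully home so that the frame is under the press, then push the knob on top of the press down 15 mm, just until the bright part of its stem has sunk into the collar and not on to the bottom stop, and keep it there: finish while still holding the knob down at that depth. Leave the stack of frames, the clip bin and the screwdriver beside the press where they are.

Things in the scene. Friction and masses are not known exactly. Their poses are not given: they have to be found in the camera images.
- press: Hand press fixed to the bench: base 250 x 200 x 12 mm (160 mm to -x, 90 mm to +x, 100 mm to each side), two posts, grey cross-beam. Origin on the bench below the knob's axis; the tray closes along +x and is pulled out along -x; y along the beam, z up. Beam 46 mm wide (x), 188 mm long (y), from z = 75 to 100 mm; steel collar on it round the stem, 32 mm across, up to z = 108 mm.
- tray (a joint): How far the aluminium tray is pulled out, in m: 0 = fully home against its stop, 0.08 = fully out, where it starts. It slides level with about 2.5 N of friction and stays where it is left.
- tray_handle (a point): Centre of the front face (-x side of the press) of the tray's upright black handle plate, 45 mm above the bench. Plate 60 mm wide (y), 12 mm thick (x), from z = 18 to 62 mm. This face is 91 mm in front of the knob's axis when the tray is home. Axes as the press.
- knob (a joint): How far the knob is pressed down, in m: 0 = up, 0.022 = bottom stop; to be held at 0.015. A spring pushes it up and lifts it when let go: about 2.6 N at the start plus 0.35 N per mm; when the foot meets the frame, after 9 mm, 1.6 N and 0.8 N per mm more (about 14 N in all at 15 mm).
- knob_top (a point): Centre of the flat top of the round black knob, 44 mm across and 20 mm high, on a 16 mm upright stem; moves with the knob; 152 mm above the bench when the knob is up. Between collar and knob 24 mm of stem are then seen: the lower 15 mm bright steel, the upper 9 mm black.
- foot: Sprung rubber foot, a disc 40 mm across and 10 mm thick under the beam, carried down by the knob; it gives upward on its own spring. Its underside is 9 mm above the screen frame when the knob is up and the tray is home. Its origin lies 47 mm below that underside, on the knob's axis.
- panel_frame: Black plastic screen frame with a dark panel, 76 x 116 x 12 mm (x, y, z), about 70 g, lying loose in the tray's nest with 1.5 mm play each side, long side across the tray, underside 26 mm above the bench. Origin at the centre of its underside. It rides along with the tray.
- frame_stack: Bystander: loose stack of five such frames, 78 x 118 x 60 mm, origin at the centre of its underside; on one side of the press.
- clip_bin: Bystander: loose open grey bin 85 x 105 x 45 mm, origin at the centre of its underside; on the other side of the press from the stack.
- screwdriver: Bystander: loose screwdriver 160 mm long with a black handle, lying on the bench near one front corner of the press; origin at the middle of its length, underside.
Mind the look-alikes: they are no part of the job. What is meant by the panel_frame is not green, purple or yellow, and is the smaller of those in its own colour.

How it is judged:
By the outcome, as a careful person would: the job done as asked, in the order asked, and still so for the second after the job is handed in, while the arm keeps its last pose, push and grip.
It also fails if it takes over 40 s, if anything falls off the work surface, if the arm or the gripper's body presses on something with over 40 N, if the wrist force passes 120 N, or if a joint passes its speed limit or range.

## Working session

There is one attempt and no reset: what is moved stays moved. The work goes in short steps, each a Python script; the robot and the scene stay as the last script left them, time stands still between calls to the robot, and variables do not carry over. Pictures are saved under pics/ and viewed, and the job is handed in when it is done.

```bash
ls; mkdir -p pics
cat > h.py <<'E'
import numpy as np, cv2
from bench import manip, effector, viewer
from scipy.spatial.transform import Rotation as R
def snap(n,f):
    im=viewer.get_image(n); cv2.imwrite('pics/'+f,cv2.cvtColor(im,cv2.COLOR_RGB2BGR)); return im
E
python3 - <<'E'
from h import *
for n in ['scene','side','wrist']:
    c=viewer.get_calibration(n); print(n,c); snap(n,n+'0.png')
print(manip.current_clock(),manip.current_tcp_rot())
E
```

```text
pics
scene {'vfov': 54.98063249024958, 'cx': 317.67441835158706, 'cy': 203.99222280413278, 'dist_coeffs': array([-0.01656338,  0.        ,  0.        ,  0.        ,  0.        ]), 'eye': array([ 1.1383186 , -0.13498673,  0.91673458]), 'attitude': array([ 0.75055837,  0.57370115, -0.19946506, -0.26027448])}
side {'vfov': 57.70211527523416, 'cx': 322.9986293258598, 'cy': 197.01672839526546, 'dist_coeffs': array([-0.06989083,  0.        ,  0.        ,  0.        ,  0.        ]), 'eye': array([0.13841434, 0.66114091, 1.02463882]), 'attitude': array([-0.25554372,  0.90390142, -0.32916156,  0.09650024])}
wrist {'vfov': 59.68355659822826, 'cx': 317.864474259973, 'cy': 198.21950024816672, 'dist_coeffs': array([-0.07263946,  0.        ,  0.        ,  0.        ,  0.        ]), 'eye': array([ 0.31604606, -0.57239444,  0.38346333]), 'attitude': array([ 0.81933088, -0.55369761, -0.08449174,  0.1223806 ])}
0.15 [ 8.28435259e-01 -5.60084348e-01 -5.95270079e-04 -4.36758517e-04]
```

View pics/scene0.png

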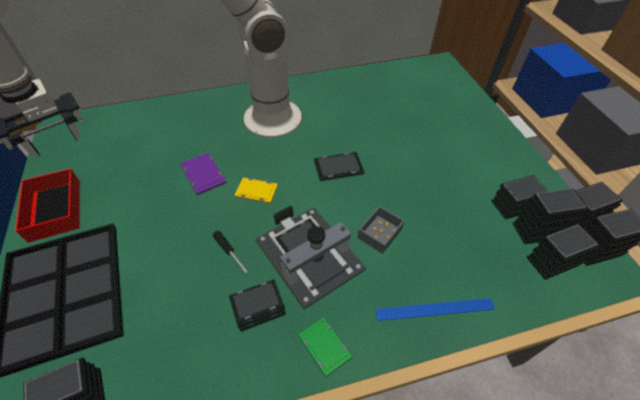

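View pics/side0.png

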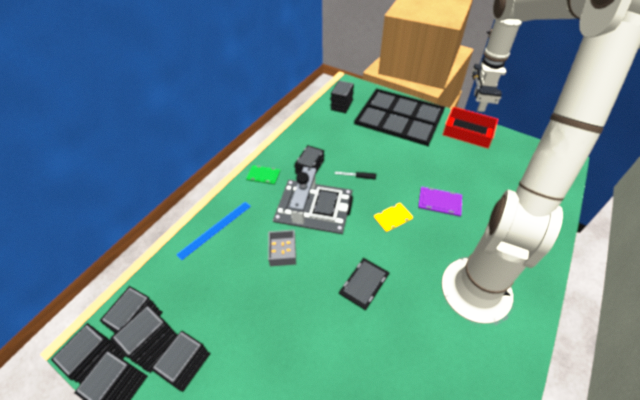

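View pics/wrist0.png

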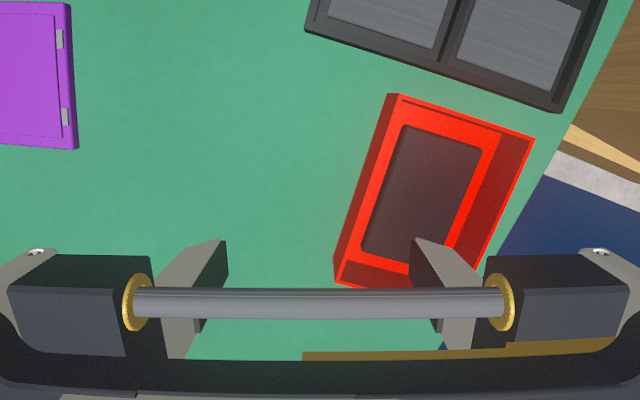

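The press is in view in both pictures. In scene the knob is at about (316,234) and the handle at (284,214); in side the knob is at about (302,177) and the handle at (350,202). The stack (258,303 in scene) and the bin (381,229) sit either side of it, and the screwdriver is at (230,250). The wrist camera shows only the red box and the look-alikes. Next I'll zoom in and triangulate.

```bash
cat >> h.py <<'E'
def K(c):
    f=200/np.tan(np.radians(c['vfov'])/2); return np.array([[f,0,c['cx']],[0,f,c['cy']],[0,0,1]])
def ray(c,uv):
    p=cv2.undistortPoints(np.array([[uv]],float),K(c),c['dist_coeffs'])[0,0]
    d=R.from_quat(c['attitude']).apply([p[0],p[1],1.]); return np.array(c['eye']),d/np.linalg.norm(d)
def onz(c,uv,z):
    o,d=ray(c,uv); return o+d*(z-o[2])/d[2]
def proj(c,P):
    Rm=R.from_quat(c['attitude']).as_matrix().T
    return cv2.projectPoints(np.atleast_2d(np.array(P,float)),cv2.Rodrigues(Rm)[0],-Rm@c['eye'],K(c),c['dist_coeffs'])[0][:,0]
def tri(c1,u1,c2,u2):
    o1,d1=ray(c1,u1);o2,d2=ray(c2,u2)
    s=np.linalg.lstsq(np.c_[d1,-d2],o2-o1,rcond=None)[0]
    a,b=o1+s[0]*d1,o2+s[1]*d2; return (a+b)/2,np.linalg.norm(a-b)
def crop(im,f,x0,y0,w,h,s):
    cv2.imwrite('pics/'+f,cv2.resize(cv2.cvtColor(im[y0:y0+h,x0:x0+w],cv2.COLOR_RGB2BGR),None,fx=s,fy=s,interpolation=cv2.INTER_CUBIC))
E
python3 - <<'E'
from h import *
a=cv2.imread('pics/scene0.png')[:,:,::-1]; b=cv2.imread('pics/side0.png')[:,:,::-1]
crop(a,'sc1.png',240,190,140,120,5); crop(b,'sd1.png',260,135,110,105,5)
E
```

```text
(no output)
```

View pics/sc1.png

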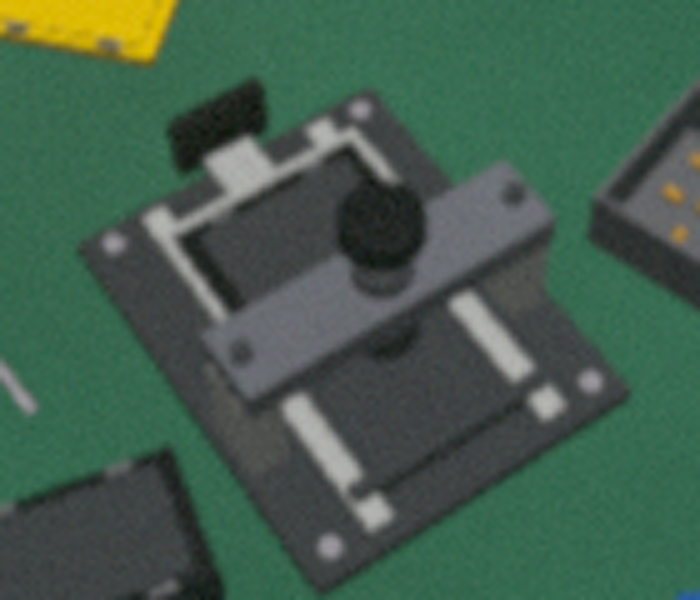

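View pics/sd1.png

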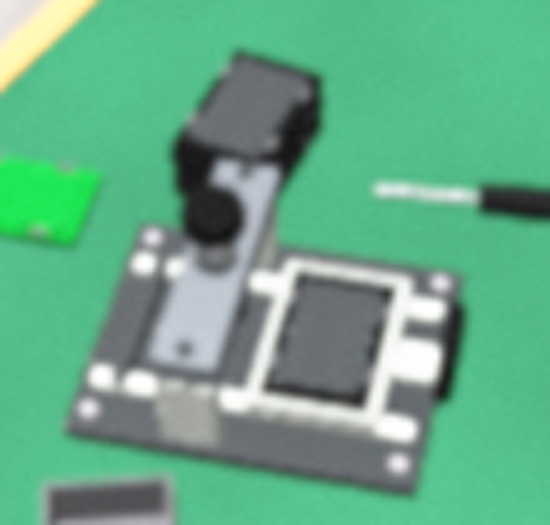

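Run:
```python
from h import *
cs=viewer.get_calibration('scene');cd=viewer.get_calibration('side')
S=lambda p:(np.array(p)+.5)/5-.5+[240,190]
D=lambda p:(np.array(p)+.5)/5-.5+[260,135]
A=[S(p) for p in [(80,246),(370,92),(628,394),(322,592)]]
B=[D(p) for p in [(465,272),(412,492),(67,432),(140,225)]]
Sc=[S(p) for p in [(114,244),(360,110),(590,382),(330,547)]]
Dc=[D(p) for p in [(440,283),(398,463),(88,410),(153,237)]]
model=np.array([[-.16,.1],[-.16,-.1],[.09,-.1],[.09,.1]])  # to be matched
for nm,c,pts in [('scene',cs,A),('side',cd,B),('scr scene',cs,Sc),('scr side',cd,Dc)]:
    P=np.array([onz(c,p,.012)[:2] for p in pts]); print(nm,P.round(4).tolist(), [round(np.linalg.norm(P[i]-P[i-1]),4) for i in range(4)])
    x=(P[2]+P[3]-P[0]-P[1]); print(' yaw(+x)',np.degrees(np.arctan2(x[1],x[0])), 'centre',P.mean(0))
    u=x/np.linalg.norm(x); print(' origin', P.mean(0)+u*.035)
k1=S((381,226));k2=D((213,217))
print('knob',onz(cs,k1,.152),onz(cd,k2,.152),tri(cs,k1,cd,k2))
print('handle top',onz(cs,S((215,108)),.062),onz(cs,S((170,133)),.062),onz(cs,S((257,82)),.062))
print('stack top', onz(cs,[258,303],.06))
```

```text
scene [[0.5232, -0.1488], [0.4605, 0.0359], [0.6919, 0.1161], [0.7564, -0.067]] [np.float64(0.2471), np.float64(0.195), np.float64(0.2449), np.float64(0.1941)]
 yaw(+x) 19.210669865760043 centre [ 0.60798066 -0.01595991]
 origin [ 0.64103169 -0.00444343]
side [[0.5188, -0.152], [0.4543, 0.0399], [0.683, 0.1211], [0.7529, -0.0651]] [np.float64(0.2497), np.float64(0.2025), np.float64(0.2427), np.float64(0.1989)]
 yaw(+x) 19.968465001291477 centre [ 0.60223034 -0.01401878]
 origin [ 0.63512617 -0.00206618]
scr scene [[0.5268, -0.1301], [0.4719, 0.0267], [0.6798, 0.099], [0.7344, -0.0574]] [np.float64(0.2199), np.float64(0.1662), np.float64(0.2201), np.float64(0.1656)]
 yaw(+x) 19.232655601898557 centre [ 0.60322058 -0.01545948]
 origin [ 0.63626718 -0.00393031]
scr side [[0.5294, -0.1329], [0.4743, 0.0242], [0.6819, 0.0981], [0.7372, -0.0601]] [np.float64(0.2202), np.float64(0.1664), np.float64(0.2203), np.float64(0.1676)]
 yaw(+x) 19.449355275867482 centre [ 0.60570232 -0.01768668]
 origin [ 0.63870509 -0.00603261]
knob [ 0.64478418 -0.00616135  0.152     ] [0.63093325 0.00438256 0.152     ] (array([ 0.63739515, -0.0042332 ,  0.14055138]), np.float64(1.2571028909277136e-06))
handle top [ 0.48609216 -0.05998467  0.062     ] [ 0.49655907 -0.08760703  0.062     ] [ 0.47426978 -0.03328094  0.062     ]
stack top [ 0.73615322 -0.17255743  0.06      ]
```

The base screws give the press origin as about (0.638, −0.0045) with a yaw of about 19.35°, and the two views agree to within about 3 mm. The handle's front face should be near (0.477, −0.061). I'll close the fingers, hover in front of the handle and check with the wrist camera.

```bash
cat >> h.py <<'E'
O=np.array([.638,-.0045]); YAW=np.radians(19.35)
U=np.array([np.cos(YAW),np.sin(YAW)]); V=np.array([-U[1],U[0]])
def W(x,y,z): return np.r_[O+x*U+y*V,z]
Q=R.from_matrix(np.c_[np.r_[V,0],np.r_[U,0],[0,0,-1]]).as_quat()
E
python3 - <<'E'
from h import *
for p in [W(-.205,0,.2),W(-.205,0,.04),W(-.11,0,.04),W(-.11,0,.25),W(0,0,.25),W(0,0,.13)]:
    q=manip.solve_ik(p,Q); print(p.round(3),None if q is None else np.round(q,2))
effector.close(10)
manip.move_pose(W(-.205,0,.22),Q)
print(manip.current_clock(),manip.current_tool_pos(),W(-.205,0,.22),manip.current_finger_gap(),manip.current_force())
c=viewer.get_calibration('wrist'); snap('wrist','w1.png'); a=snap('scene','s1.png')
crop(a,'sc2.png',220,120,160,150,5) if 0 else None
print(c)
for nm,p in [('knob',W(0,0,.152)),('handle',W(-.171,0,.045)),('htl',W(-.171,.03,.062)),('htr',W(-.171,-.03,.062))]: print(nm,proj(c,p).round(1))
E
```

```text
[ 0.445 -0.072  0.2  ] [ 1.14  0.37 -1.22  2.04  0.41  1.01  1.63]
[ 0.445 -0.072  0.04 ] [ 0.87  0.62 -0.93  2.16  0.76  0.74  1.33]
[ 0.534 -0.041  0.04 ] [ 0.7   0.72 -0.87  1.95  0.75  0.83  1.32]
[ 0.534 -0.041  0.25 ] [ 0.99  0.57 -1.31  1.8   0.58  1.24  1.43]
[ 0.638 -0.004  0.25 ] [ 0.65  0.63 -1.03  1.54  0.56  1.28  1.45]
[ 0.638 -0.004  0.13 ] [ 0.64  0.79 -1.01  1.65  0.72  1.12  1.34]
3.625 [ 0.44477422 -0.07326067  0.22003415] [ 0.44458001 -0.07242427  0.22      ] 0.00043814783424776316 [ 0.58333831  0.08750157 -0.19307907]
{'vfov': 59.68355659822826, 'cx': 317.864474259973, 'cy': 198.21950024816672, 'dist_coeffs': array([-0.07263946,  0.        ,  0.        ,  0.        ,  0.        ]), 'eye': array([ 0.36914401, -0.09885022,  0.3777041 ]), 'attitude': array([0.57268177, 0.80606404, 0.12203033, 0.08605206])}
knob [[318.2 429.1]]
handle [[317.7 208.7]]
htl [[348.9 214.4]]
htr [[286.5 214.5]]
```

View pics/w1.png

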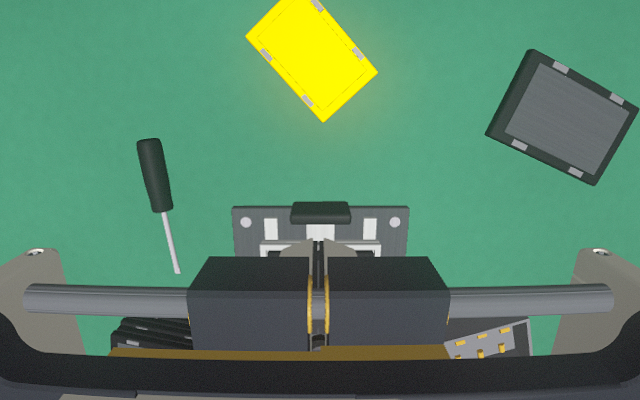

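View pics/s1.png

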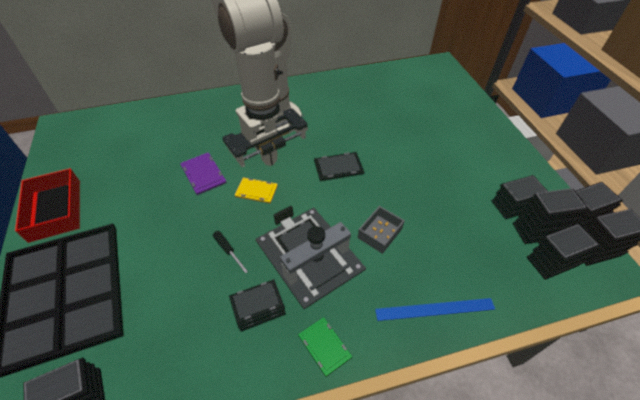

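Run:
```python
from h import *
c=viewer.get_calibration('wrist'); im=cv2.imread('pics/w1.png')[:,:,::-1]
P=[]
for uv in [(245.5,222),(394.5,222),(232.5,207),(409,206.5)]:
    p=onz(c,uv,.012)[:2]-O; print(uv,'press xy',p@U,p@V)
for uv in [(292,203),(350,203),(292,213),(350,213)]:
    p=onz(c,uv,.018 if uv[1]<210 else .062)[:2]-O; print(uv,'press xy',p@U,p@V)
crop(im,'w1c.png',220,190,210,80,3.8)
```

```text
(245.5, 222) press xy -0.14413041427372672 -0.08116639000383612
(394.5, 222) press xy -0.14368933193993966 0.08656543325827247
(232.5, 207) press xy -0.16195820070490072 -0.09455124142539992
(409, 206.5) press xy -0.1620475931908643 0.10163384638544186
(292, 203) press xy -0.1684310108818995 -0.02775866834409716
(350, 203) press xy -0.16827342683215968 0.035171498714500954
(292, 213) press xy -0.17258725257457452 -0.0245979870332843
(350, 213) press xy -0.1724431839109393 0.031136572536255774
```

View pics/w1c.png

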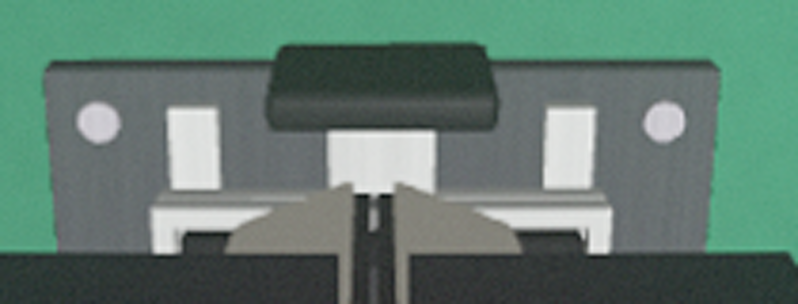

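The wrist view shows the handle front at (292–350, 203–213) and the screws at (245.5,222) and (394.5,222). That puts the press about 2–3 mm to +y of my estimate, so I'll shift it by half. Next I'll push the tray in steps with a force check.

```bash
sed -i 's/^O=.*; YAW=\(.*\)/YAW=\1/; s/^U=\(.*\)$/U=\1\nO=np.array([.638,-.0045])+.0015*V/' h.py; tail -8 h.py
python3 - <<'E'
from h import *
manip.servo_line(W(-.205,0,.042),vel=.2)
f0=np.array(manip.current_force()); print(f0, manip.current_clock())
x=-.192
while x<-.085:
    manip.servo_line(W(x,0,.042),vel=.06)
    f=np.array(manip.current_force())-f0; fx=-f[:2]@U
    p=np.array(manip.current_tool_pos())
    print(round(x,4),'act',round((p[:2]-O)@U,4),round(p[2],4),'F',round(fx,2),np.round(f,1),manip.current_clock())
    if fx>9: break
    x+= .008 if x<-.12 else .003
E
```

```text
a,b=o1+s[0]*d1,o2+s[1]*d2; return (a+b)/2,np.linalg.norm(a-b)
def crop(im,f,x0,y0,w,h,s):
    cv2.imwrite('pics/'+f,cv2.resize(cv2.cvtColor(im[y0:y0+h,x0:x0+w],cv2.COLOR_RGB2BGR),None,fx=s,fy=s,interpolation=cv2.INTER_CUBIC))
YAW=np.radians(19.35)
U=np.array([np.cos(YAW),np.sin(YAW)]); V=np.array([-U[1],U[0]])
O=np.array([.638,-.0045])+.0015*V
def W(x,y,z): return np.r_[O+x*U+y*V,z]
Q=R.from_matrix(np.c_[np.r_[V,0],np.r_[U,0],[0,0,-1]]).as_quat()
[-0.14395756  0.35785323 -1.03780693] 4.7667
-0.192 act -0.1911 0.0425 F 0.29 [-0.  -0.8  0.5] 5.1333
-0.184 act -0.1835 0.0421 F 0.49 [-0.2 -0.9  1.6] 5.4167
-0.176 act -0.1756 0.0419 F -0.25 [ 0.5 -0.6  1.2] 5.7
-0.168 act -0.1673 0.0421 F 0.71 [-0.4 -1.   1.3] 5.9833
-0.16 act -0.1592 0.0421 F 0.54 [-0.5 -0.3  1.5] 6.2667
-0.152 act -0.1511 0.0421 F 0.28 [-0.1 -0.5  2. ] 6.55
-0.144 act -0.1431 0.0421 F 0.42 [-0.3 -0.3  1.3] 6.8333
-0.136 act -0.1352 0.0421 F 0.42 [-0.3 -0.4  0.3] 7.1167
-0.128 act -0.1272 0.0421 F -0.13 [ 0.5 -0.9  0.7] 7.4
-0.12 act -0.1191 0.0421 F -0.29 [0.2 0.4 1.1] 7.6833
-0.117 act -0.1169 0.042 F 0.16 [ 0.2 -1.   0.2] 7.9333
-0.114 act -0.114 0.0419 F 0.75 [-0.4 -1.1  0. ] 8.1833
-0.111 act -0.1107 0.042 F 1.46 [-1.4 -0.3  1.4] 8.4333
-0.108 act -0.1076 0.042 F 1.08 [-0.8 -1.1  0.7] 8.6833
-0.105 act -0.1045 0.0421 F 1.16 [-0.7 -1.7  0.5] 8.9333
-0.102 act -0.1028 0.0419 F 5.44 [-5.1 -1.9  4. ] 9.1833
-0.099 act -0.1028 0.0415 F 13.12 [-12.4  -4.3   9.7] 9.4333
```

The force rose sharply at TCP x = −0.1028, which is consistent with the tray stop if the fingers' half-width is about 9.5 mm. I'll look before going on.

Run:
```python
from h import *
p=np.array(manip.current_tool_pos())
manip.servo_line(np.r_[p[:2]-.02*U,.042],vel=.1)
manip.servo_line(W(-.125,0,.24),vel=.3)
a=snap('scene','s2.png'); b=snap('side','d2.png'); print(manip.current_clock())
crop(a,'sc3.png',240,190,140,120,5); crop(b,'sd3.png',260,135,110,105,5)
```

```text
10.7333
```

View pics/sc3.png

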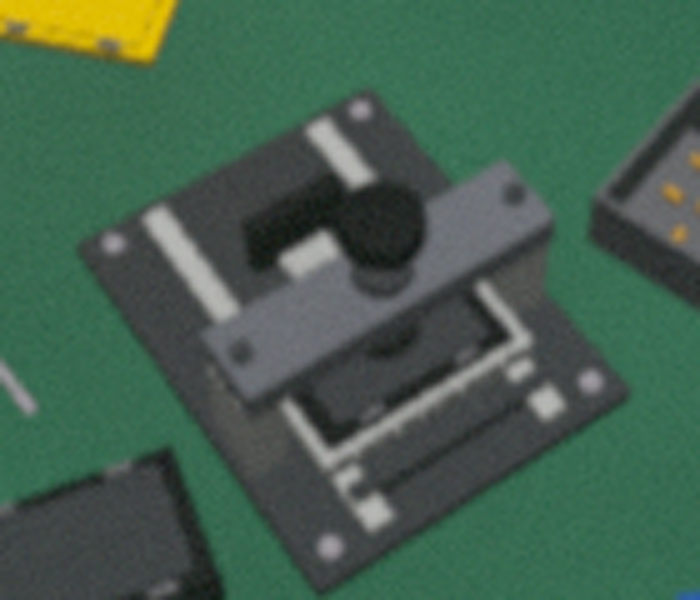

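View pics/sd3.png

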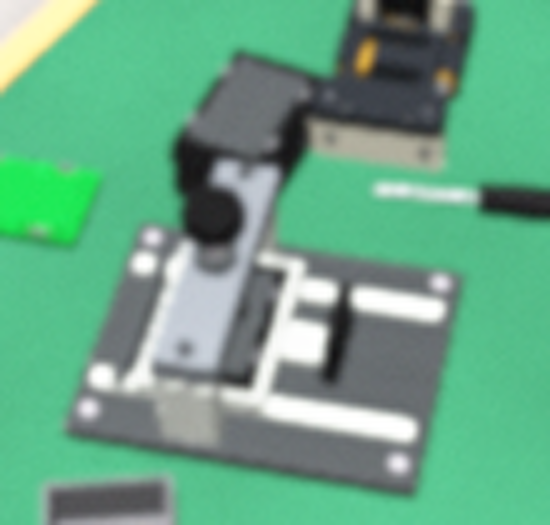

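Run:
```python
from h import *
cs=viewer.get_calibration('scene');cd=viewer.get_calibration('side')
a0=cv2.imread('pics/scene0.png');a1=cv2.imread('pics/s2.png');b0=cv2.imread('pics/side0.png');b1=cv2.imread('pics/d2.png')
def s(*p): return (np.array(p)+.5)/5-.5
def pr(c,uv,z): q=onz(c,uv,z)[:2]-O; return np.round([q@U*1e3,q@V*1e3],1)
So=np.array([240,190]);Do=np.array([260,135])
print('scene handle left-bottom corner before/after', pr(cs,s(180,172)+So,.018),pr(cs,s(256,270)+So,.018))
print('scene handle left-top', pr(cs,s(170,130)+So,.062),pr(cs,s(246,226)+So,.062))
print('side front outer tray L corner', pr(cd,s(412,270)+Do,.03),pr(cd,s(303,258)+Do,.03))
print('side tray R corner', pr(cd,s(385,425)+Do,.03),pr(cd,s(262,402)+Do,.03))
print('side handle bottom right', pr(cd,s(445,400)+Do,.018),pr(cd,s(333,380)+Do,.018))
# handle contour rows: template shift via phase is crude; print enlarged diff
for n,b in (('0',b0),('1',b1)):
    cv2.imwrite(f'pics/z{n}.png',cv2.resize(b[175:235,300:360],None,fx=9,fy=9,interpolation=cv2.INTER_CUBIC))
for P in [(-.171,.03,.062),(-.171,-.03,.062),(-.091,.03,.062),(-.091,-.03,.062),(-.091,.03,.018)]: print(P,'scene crop',((proj(cs,W(*P))[0]-So+.5)*5).round(),'side crop',((proj(cd,W(*P))[0]-Do+.5)*5).round())
```

```text
scene handle left-bottom corner before/after [-164.1  -29.2] [-83.4 -28.5]
scene handle left-top [-162.8  -32. ] [-84.8 -31. ]
side front outer tray L corner [-124.7  -79.2] [-44.3 -74. ]
side tray R corner [-132.3   63.2] [-45.8  61.6]
side handle bottom right [-167.6   24.4] [-87.6  23.4]
(-0.171, 0.03, 0.062) scene crop [258.  71.] side crop [452. 368.]
(-0.171, -0.03, 0.062) scene crop [166. 119.] side crop [467. 302.]
(-0.091, 0.03, 0.062) scene crop [335. 166.] side crop [336. 349.]
(-0.091, -0.03, 0.062) scene crop [242. 218.] side crop [354. 284.]
(-0.091, 0.03, 0.018) scene crop [337. 211.] side crop [336. 389.]
```

The measured tray travel is 78–81 mm on several features (two readings on coarse corners are less precise), and the tray met a hard stop, so it is home with the frame under the press. The stack, bin and screwdriver are where they were. Now the knob: approach from above, find contact by force, then go down in steps.

```bash
cat >> h.py <<'E'
def force(n=8):
    F=[]
    for _ in range(n): F.append(manip.current_force()); manip.sleep(.02)
    return np.mean(F,0)
KX=-.001
E
python3 - <<'E'
from h import *
manip.servo_line(W(KX,0,.24),vel=.2)
manip.servo_line(W(KX,0,.165),vel=.15)
manip.sleep(.2)
f0=force(); np.save('f0.npy',f0); print(f0,manip.current_clock())
for z in [.158,.155,.153,.151,.149,.147,.145,.143,.141]:
    manip.servo_line(W(KX,0,z),vel=.05); f=force(5)-f0; p=manip.current_tool_pos()
    print(z,'act',round(p[2],4),'F',f.round(2),round(manip.current_clock(),2))
    if f[2]>14: break
b=snap('side','d4.png');a=snap('scene','s4.png')
crop(a,'sc4.png',280,190,80,80,7);crop(b,'sd4.png',270,145,70,70,7)
E
```

```text
[ 0.24846227 -0.1291777   0.11374   ] 12.4833
0.158 act 0.1577 F [-0.31 -0.07  0.12] 12.86
0.155 act 0.155 F [-0.03 -0.26 -0.35] 13.19
0.153 act 0.153 F [-0.09  0.08 -0.48] 13.53
0.151 act 0.1514 F [-0.43  0.09  2.98] 13.86
0.149 act 0.1492 F [0.14 0.16 3.86] 14.19
0.147 act 0.1472 F [-0.05 -0.2   4.08] 14.53
0.145 act 0.1453 F [0.52 0.09 5.24] 14.86
0.143 act 0.1434 F [ 0.29 -0.58  5.11] 15.19
0.141 act 0.142 F [-1.31 -0.05  9.54] 15.53
```

View pics/sc4.png

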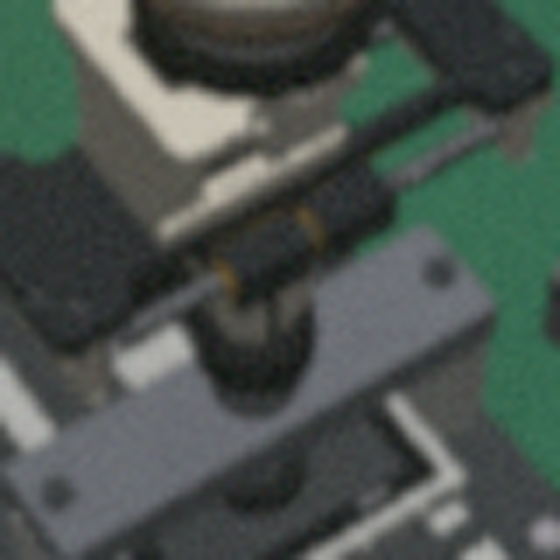

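View pics/sd4.png

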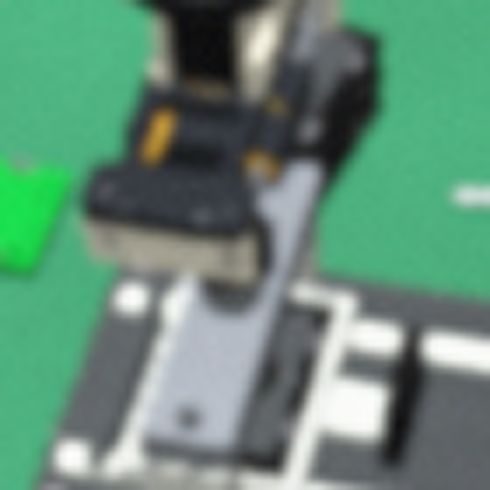

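Contact is at z ≈ 0.152 and the foot met the frame at z ≈ 0.1430–0.1425 (≈9 mm), so TCP height gives knob depth directly. The fingers sit on the knob, at about (265,330) in the scene crop. I'll go on to an actual z of 0.137, correcting for arm give under load.

Run:
```python
from h import *
f0=np.load('f0.npy')
def st(z):
    manip.servo_line(W(KX,0,z),vel=.03); manip.sleep(.15); f=force(8)-f0; p=np.mean([manip.current_tool_pos() for _ in range(3)],0)
    print(round(z,4),'act',p.round(4),'F',f.round(2),round(manip.current_clock(),2)); return p[2]
z=.139
for z in (.1395,.138,.137): a=st(z)
for _ in range(3):
    if abs(a-.137)<.0002: break
    z-= (a-.137); z=max(z,.1345); a=st(z)
print(z)
b=snap('side','d5.png');a=snap('scene','s5.png')
crop(a,'sc5.png',280,190,80,80,7);crop(b,'sd5.png',270,145,70,70,7)
```

```text
0.1395 act [ 0.6369 -0.0033  0.1407] F [-2.06 -0.21 10.75] 16.16
0.138 act [ 0.6369 -0.0033  0.1395] F [-2.31 -0.93 12.19] 16.69
0.137 act [ 0.6369 -0.0034  0.1386] F [-2.8  -0.48 13.43] 17.23
0.1354 act [ 0.6369 -0.0033  0.1373] F [-3.73 -0.64 14.79] 17.76
0.1351 act [ 0.6369 -0.0034  0.137 ] F [-3.56 -0.86 14.65] 18.29
0.1351399414137908
```

View pics/sc5.png

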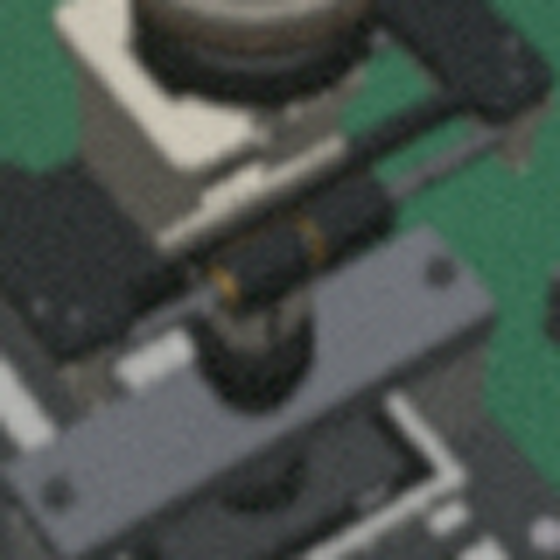

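View pics/s5.png

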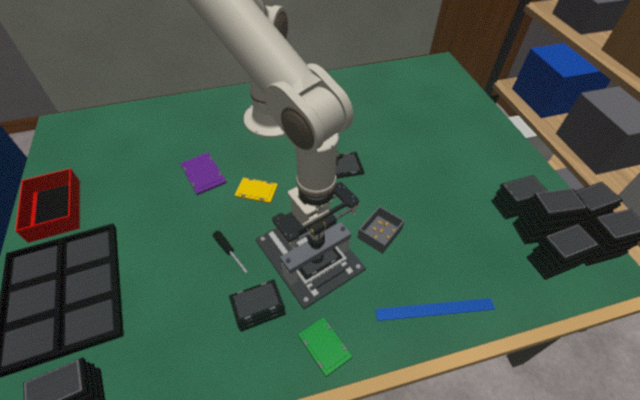

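TCP z is 0.1370, a depth of 15.0 mm, and the force is 14.65 N against the ≈14.2 N expected. I'll check the knob and stem in the picture with more contrast before handing in.

Run:
```python
from h import *
cs=viewer.get_calibration('scene')
o=[]
for f,d in (('scene0',0),('s4',.010),('s5',.015)):
    a=cv2.imread(f'pics/{f}.png')[215:265,290:345]
    a=cv2.resize(a,None,fx=4.8,fy=7*.69,interpolation=cv2.INTER_CUBIC); a=np.clip((a/255.)**.5*255*1.2,0,255).astype(np.uint8)
    t=np.linspace(0,6.28,60)
    b=a.copy()
    for z,r,col in ((.152-d,.022,(0,0,255)),(.132-d,.022,(0,255,255)),(.108,.016,(255,255,0))):
        p=proj(cs,[W(r*np.cos(x),r*np.sin(x),z) for x in t])
        p=(p-[290,215]+.5)*[4.8,4.83]
        cv2.polylines(b,[p.astype(np.int32)],True,col,1)
    o.append(np.vstack([a,b]))
cv2.imwrite('pics/cmp.png',np.hstack(o)); print(np.hstack(o).shape)
```

```text
(484, 792, 3)
```

View pics/cmp.png

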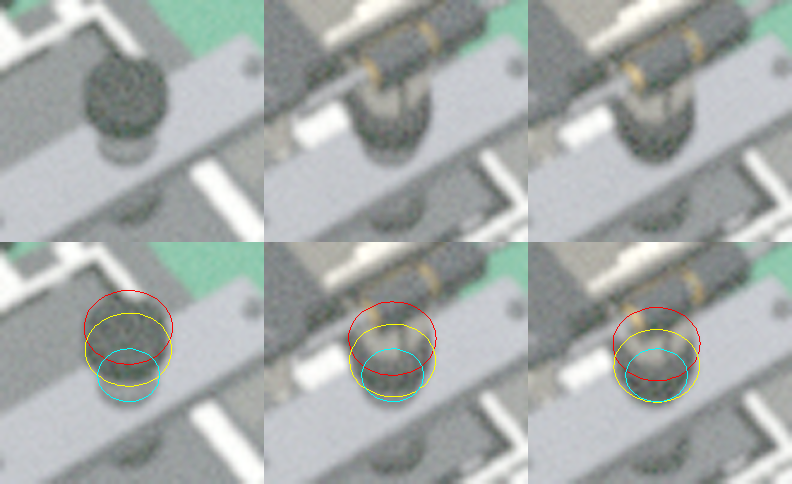

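In the pictures the knob's lower rim follows the outline drawn for 15 mm: the collar's front (about 127,155 at the start) is still a sliver at 10 mm and just covered now. The fingers sit near the centre of the knob. I'll do one steadiness check and then hand in.

Run:
```python
from h import *
f0=np.load('f0.npy')
for _ in range(2): manip.sleep(.3); print(manip.current_tool_pos(),(force(6)-f0).round(2),manip.current_clock())
manip.hand_in()
```

```text
[ 0.63693917 -0.00333437  0.13705088] [-3.54 -1.02 14.87] 18.7917
[ 0.63692905 -0.00334476  0.13705265] [-3.67 -1.   14.96] 19.1917
the job is handed in; nothing more can be done
```

I pushed the tray home, pressed the knob down to about 15 mm, and handed in at about 19.2 s with the closed fingers still holding it there.

- **Tray:** it met a hard stop; the push reached about 13 N without moving it further. Most features measured 78–81 mm of travel against the 80 mm expected. One blurry tray corner gave 86 mm, which I put down to a poor corner pick. The TCP stopped about 2 mm short of where I had expected, which is within the calibration error.
- **Knob:** contact came at z ≈ 0.152 and the foot met the frame after about 9 mm, both as described. At hand-in the TCP was steady at z = 0.13705, a depth of 14.95 mm. The downward force was about 14.9 N, slightly above the expected ≈14.2 N, with about 3.7 N sideways.
- **Picture check:** the knob's lower rim in the scene view matched the 15 mm outline. The gripper hides the stem itself, so I could not see the bright part directly.
- **Bystanders:** the stack, clip bin and screwdriver look unmoved in the pictures.

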